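# Load the objective carrier and hold it ready over its fixture

### The job

Slide the slim closed objective can (not the wide one with the clear cover) upright and fully home into the carrier's cup while the carrier stands on the desk, and let go of it. Then grip the carrier's bar at the point where the loaded carrier balances, lift it, and hold it level over the fixture, hub hole centred over the pin and cup over the rest, about 3 cm clear above the pin; do not bump the fixture or disturb anything else. Finish while still holding it there: do not lower it on or let go.

Things in the scene. Friction and masses are not known exactly. Their poses are not given: they have to be found in the camera images.
- carrier: Loose objective carrier, 0.32 kg empty: a level aluminium bar with a round cup at one end (x=+85 mm) and a heavy steel hub at the other (x=-95 mm), standing on both. Origin on the desk under the bar; x along the bar towards the cup, z up. Bar: bare from x=-73 to +43 mm, 14 mm wide, z=22 to 38 mm, clear space under it
- hub_hole (a point): Lower mouth of the hub's vertical through hole of 13 mm (carrier x=-95, z=0 mm). The hub is 42 mm in diameter, 38 mm tall
- cup_floor (a point): Centre of the cup's inner floor (carrier x=+85, z=4 mm). Cup: outside diameter 58, bore 50, rim 34 mm above the carrier's underside, floor 4 mm thick
- balance (a point): Point in the middle of the bar's section (carrier x=+20, z=30 mm) where the carrier balances with the slim can in its cup: 65 mm from the cup's axis, 115 mm from the hub's. Empty it balances at x=-23 mm. (Masses of carrier and can vary by 10 per cent, which shifts this a few mm)
- slim_can: Closed opaque screw can of an objective, black with a white band, 0.21 kg, 70 mm tall: foot 46 mm in diameter up to z=18 mm, body 43 mm in diameter above. Origin at the centre of its underside, z up. Stands on the desk; seated, it stands 40 mm proud of the cup's rim, its top 74 mm above the carrier's underside
- fixture: Fixture fixed to the desk: dark steel base plate 250x70x12 mm with a pin at x=-95 mm (34 mm shoulder to z=30 mm, then 12 mm in diameter up to z=55 mm) and a round rest at x=+85 mm (48 mm in diameter, top at z=30 mm). Origin on the desk under it; x from pin to rest, z up. The hub belongs over the pin, the cup over the rest
- pin_tip (a point): top of the fixture's pin (fixture x=-95, z=55 mm)
- rest_top (a point): centre of the rest's top (fixture x=+85, z=30 mm)
- wide_can: second canned objective, clear cover over a black base, 52 mm in diameter, 70 mm tall: too wide for the cup, a bystander. Origin at the centre of its underside.
- tape: roll of tape lying flat, 65x65x18 mm, bystander. Origin at the centre of its underside.
- slides: white slide box, 33x82x55 mm, bystander. Origin at the centre of its underside.
- tube: standing sample tube with a screw cap, 34 mm wide, 106 mm tall, bystander. Origin at the centre of its underside.
- cleaner: lens cleaner bottle, 40 mm wide, 114 mm tall, bystander. Origin at the centre of its underside.

How it is judged:
On the way, in this order (a step that is already met when the one before it is completed fails the run):
1. the slim can stands fully home in the cup, let go, with the carrier still standing on the desk (horizontal distance between slim_can and cup_floor below 0.005 m and z of slim_can in the frame of cup_floor below 0.003 m and angle between the z axis of slim_can and the z axis of carrier, either way round below 0.08 rad and contact force between the fingers and slim_can below 0.1 N and height (world z) of hub_hole below 0.006 m and height (world z) of cup_floor below 0.01 m), for 0.3 s.
2. the loaded carrier is lifted level by its balance point (horizontal distance between slim_can and cup_floor below 0.005 m and z of slim_can in the frame of cup_floor below 0.003 m and angle between the z axis of slim_can and the z axis of carrier, either way round below 0.08 rad and x of the grasp point in the frame of balance between -0.013 and 0.013 m and y of the grasp point in the frame of balance between -0.02 and 0.02 m and contact force between the fingers and carrier above 1 N and height (world z) of hub_hole above 0.03 m and height (world z) of cup_floor above 0.034 m and angle between carrier's own z axis and vertical below 0.1 rad), for 0.2 s.
At the end, for the whole second after the job is handed in: Can home in the cup (5 mm sideways, 3 mm deep); fingers hold only the bar, within 13 mm of the loaded balance point; carrier still, level within 0.1 rad, off the fixture, underside 10 to 55 mm above the pin top, hub hole within 10 mm of the pin axis, cup within 12 mm of the rest axis (horizontal distance between slim_can and cup_floor below 0.005 m and z of slim_can in the frame of cup_floor below 0.003 m and angle between the z axis of slim_can and the z axis of carrier, either way round below 0.08 rad and x of the grasp point in the frame of balance between -0.013 and 0.013 m and y of the grasp point in the frame of balance between -0.02 and 0.02 m and contact force between the fingers and carrier above 1 N and angle between carrier's own z axis and vertical below 0.1 rad and horizontal distance between hub_hole and pin_tip below 0.01 m and horizontal distance between cup_floor and rest_top below 0.012 m and z of hub_hole in the frame of pin_tip between 0.01 and 0.055 m and contact force between carrier and fixture below 0.05 N and contact force between the fingers and slim_can below 0.5 N and linear speed of carrier below 0.02 m/s and angular speed of carrier below 0.15 rad/s); the arm keeps its last pose, push and grip.
It fails at once if the carrier tips by more than about 14 degrees (angle between carrier's own z axis and vertical above 0.25 rad).
It fails at once if the carrier or the can bumps the fixture (contact force between any of carrier, slim_can and fixture above 1 N).
It fails at once if a bystander is pushed more than 2 cm or knocked over (distance of any of wide_can, tape, slides, tube, cleaner from where it was at the start of the episode above 0.02 m or angle between any of wide_can, tape, slides, tube, cleaner's own z axis and vertical above 0.4 rad).
It also fails if it takes over 67 s, if anything falls off the work surface, if the arm or the gripper's body presses on something with over 40 N, if the wrist force passes 120 N, or if a joint passes its speed limit or range.

### The arm

A 6-joint arm with a two-finger parallel gripper is mounted at the origin on the work surface; the furniture and walls round the work are solid. World frame = base frame: x ahead of the robot, y to its left, z up, the work surface at z = 0. Lengths are in m, angles in rad, forces in N, time in s.
With the tool pointing down it reaches from about 0.375 to 0.975 m from the base axis. Payload 3.8 kg.
Tool frame: the origin (TCP) lies on the centre line of the jaws, within the pads' length; the fingertips stand 17 mm ahead of it and the grasp point (between the pads) lies 2 mm behind it (bot.tip_extent is the distance from the TCP to the fingertips, in m); z points along the fingers, y is the line along which they close (so a half turn about z gives the same grasp; the last joint's range is limited). The gripper opens to 85 mm and grips with 20 to 120 N. Pads are 22 mm wide; open, the fingers measure 114 mm over their backs; the gripper's body (76 mm by 85 mm) begins 54 mm behind the grasp point. The pads swing forward as they close: fully open they stand 13 mm farther back than shut.
Start: joints at [-1.302, 0.264, 1.604, -0, 1.274, -0.037], TCP at [0.203, -0.644, 0.248] pointing down, gripper open.
Joint ranges: [-2.63, 2.63], [-0.94, 2.18], [0.31, 2.57], [-1.31, 4.45], [0, 2.66], [-2.55, 2.55]. Speed limits (rad/s): [2.57, 2.57, 3.14, 3.14, 3.14, 3.14].

### API

Orientations are given as a rotation vector (axis times angle).
In Python, from workcell import readout, read_camera, finish_job, bot gives the robot as it stands.
- The arm moves only by the tool jog_arm, never from a script. Its argument "deltas" is one flat list of numbers, 7 for each row, row after row: the shift along the tool's x, y, z in m, then the turn, a rotation vector about the tool's x, y, z in degrees, then the gripper command: -1 is shut, 1 is fully open, values between are in proportion. A call has 1 to 8 rows; each row is the pose to reach, as a shift and turn from the pose commanded when the call began, along the tool's axes at that moment; what a row does not reach only later rows make up. A row lasts 1/10 s, in which the tool goes at most 50 mm and 8.59 degrees, less where a joint would pass 70% of its speed; a pose out of reach is approached as far as the arm can. A call with a gripper value outside its range is refused whole. The fingers move at their own pace and stop on an object; "squeeze" is the grip in N (left out, the last holds). Time passes only in rows, so rows that repeat a pose let the fingers close. It gives the time, the measured TCP pose, the force, the opening and the grip force at its end, in the units of the state.
- readout.read_state(): the state, without advancing time (a new reading comes with each control period).
- read_camera(name): name is "scene" or "side" or "wrist"; returns a dict with "color" (420x560x3 uint8, blue, green, red), "fx", "fy", "cx", "cy" (pixels), "origin" and "attitude" of the camera in the world. Camera axes: x right, y down, z forward; pixel columns grow to the right and rows downward; lengths in m; the calibration is good to about 2 mm. A picture is of the moment at which its call begins. There is no depth.
- finish_job(): hands the job in; it is judged then, once.
The state is a dict: "time": time; "q": joint angles; "joint_vel": joint speeds; "joint_torque": joint torques, N m; "tool_pos": TCP position; "tcp_rot": TCP orientation; "wrist_force": force on the tool from outside, world axes, zero at the start; "torque": the same for the moment, N m; "width": opening from 0.0 (shut) to 1.0 (fully open); "grip_force": force on a finger pad.
Only numpy, scipy, OpenCV 4.12 (cv2) and the standard library are available. Lean on these libraries where they do the work, as an engineer would, in place of code of your own. Each camera call takes 0.05 s, during which the arm holds its last target. There are 200 camera calls.

## Working session

There is one attempt and no reset: what is moved stays moved. The work goes in short steps, Python scripts to look and compute and a tool call to move; the robot and the scene stay as the last step left them, time stands still between calls to the robot, and variables do not carry over. Pictures are saved under pics/ and viewed, at most 10 in all, crops included, and the job is handed in when it is done.

Besides the shell and the picture viewer there is one more tool, called after ">>>" as name(argument=value, ...) on one line, values as JSON. jog_arm: Moves the arm, as the interface text tells. Its arguments: {"type":"object","properties":{"deltas":{"type":"array"},"squeeze":{"type":"number"}},"required":["deltas"]}

```bash
mkdir -p pics; ls
python3 - <<'E'
from workcell import readout, read_camera
import cv2,numpy as np
print(readout.read_state())
a=[]
for n in("scene","side","wrist"):
    c=read_camera(n);cv2.imwrite(f"pics/{n}0.png",c["color"])
    print(n,c["fx"],c["fy"],c["cx"],c["cy"],c["origin"],np.array(c["attitude"]).tolist())
E
```

```text
pics
{'time': 0.0, 'q': array([-1.30189382e+00,  2.64760415e-01,  1.60537649e+00,  4.66636611e-05,
        1.27368306e+00, -3.69092724e-02]), 'joint_vel': array([ 0.00095464, -0.00051554, -0.00027852,  0.00247725,  0.00076266,
       -0.00207891]), 'joint_torque': array([ 3.20944513e-03, -5.15108728e+01, -3.67313755e+01,  3.22911183e-04,
        1.26979940e-02,  2.30150427e-06]), 'tool_pos': array([ 0.20304391, -0.64301612,  0.24695574]), 'tcp_rot': array([-3.10275023e+00, -4.78139340e-01,  3.35091973e-04]), 'wrist_force': array([-0.75167065, -0.3392159 ,  0.7084405 ]), 'torque': array([-0.04138575,  0.01133025, -0.0044059 ]), 'grip_force': 0.0, 'width': 0.9987588941495538}
scene 416.5402147177117 416.5402147177117 274.97489948548366 211.00467652385947 [-0.29181671 -1.12029874  0.65367857] [-1.946014823526374, 0.6342225579393719, -0.41672890938894247]
side 414.9542682001435 414.9542682001435 284.99146957511033 207.8145672078333 [-0.13735415  0.97397767  0.77018246] [-0.5951196918461806, 2.448968187812199, -1.4446890761265019]
wrist 326.8043660077125 326.8043660077125 280.51704021804557 211.36421402217653 [ 0.26616348 -0.62247097  0.37248223] [2.35370608122835, -1.7233657517004373, -0.23444033640438294]
```

View pics/scene0.png

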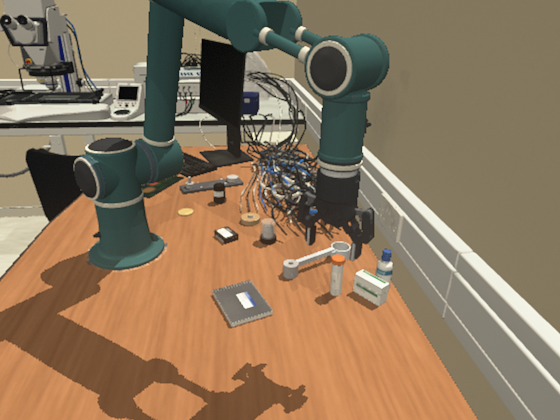

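View pics/side0.png

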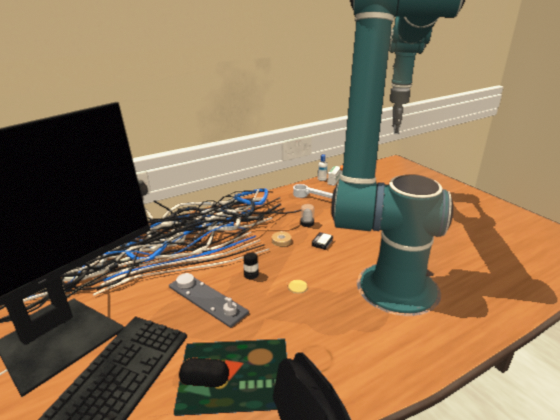

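The scene view shows the carrier (hub near (290,269), cup near (341,248)), the slim can at (218,193) and the fixture from (182,188) to (243,182). The side view shows the slim can at (251,265), the rest at (185,282) and the pin at (230,308).

```bash
cat > h.py <<'E'
from workcell import readout, read_camera, bot
import cv2,numpy as np
from scipy.spatial.transform import Rotation as R
def att(c):
    return R.from_rotvec(np.array(c["attitude"]))
def pix(c,p,z):
    d=att(c).apply([(p[0]-c["cx"])/c["fx"],(p[1]-c["cy"])/c["fy"],1]); o=np.array(c["origin"])
    return np.round(o+d*(z-o[2])/d[2],4)
def proj(c,P):
    v=att(c).inv().apply(np.array(P)-c["origin"]); return np.round([c["cx"]+c["fx"]*v[0]/v[2],c["cy"]+c["fy"]*v[1]/v[2]],1)
E
python3 - <<'E'
from h import *
s=read_camera("scene");d=read_camera("side")
for n,c,l in(("scene",s,[("hub",(290,262),.038),("cup",(341,247),.034),("can",(218,202),0),("pin",(188,183),.05),("rest",(233,178),.03)]),("side",d,[("cup",(300,187),.034),("can",(251,276),0),("rest",(185,281),.03),("pin",(230,303),.05)])):
    for k,p,z in l: print(n,k,pix(c,p,z))
S=cv2.resize(s["color"][160:310,150:400],None,fx=3.2,fy=3.2,interpolation=2)[:480]
cv2.imwrite("pics/sc.png",S)
D=cv2.resize(d["color"][165:335,160:360],None,fx=3.5,fy=3.5,interpolation=2)
cv2.imwrite("pics/sd.png",D)
E
```

```text
scene hub [ 0.318  -0.3823  0.038 ]
scene cup [ 0.493  -0.4008  0.034 ]
scene can [ 0.392   0.1434 -0.    ]
scene pin [0.3324 0.2649 0.05  ]
scene rest [0.5278 0.2565 0.03  ]
side cup [ 0.494  -0.3916  0.034 ]
side can [0.3953 0.1518 0.    ]
side rest [0.5263 0.2877 0.03  ]
side pin [0.3512 0.3229 0.05  ]
```

View pics/sc.png

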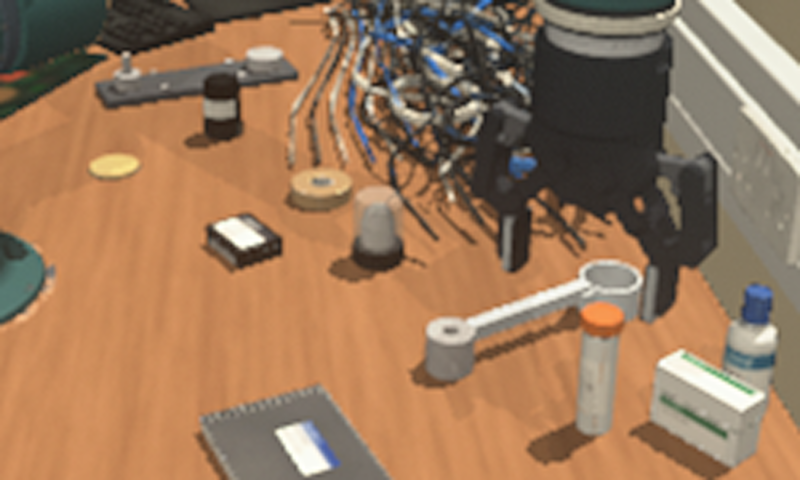

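View pics/sd.png

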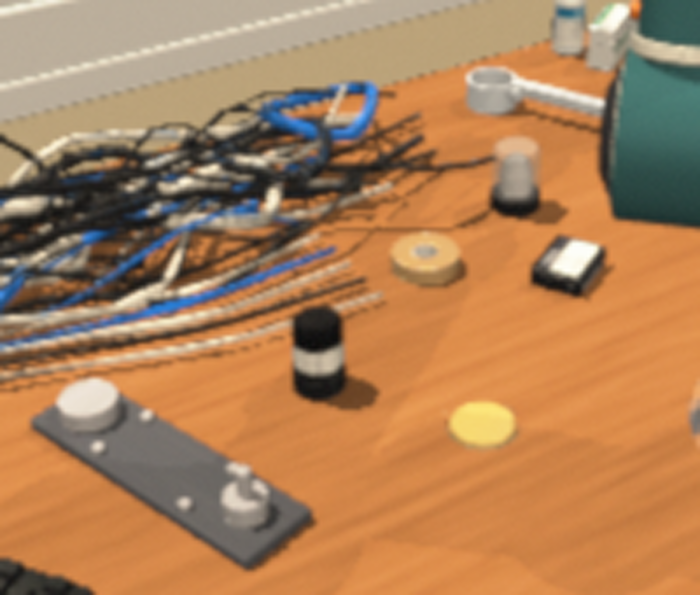

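Run:
```python
from h import *
s=read_camera("scene");d=read_camera("side")
f=lambda x,y:(150+x/3.2,160+y/3.2); g=lambda x,y:(160+x/3.5,165+y/3.5)
for k,p,z in[("hub",(450,330),.038),("cup",(611,277),.034),("cantop",(222,80),.07),("canbot",(221,131),0),("pin",(126,54),.055),("rest",(265,54),.03),("tube top",(602,315),.106),("slides",(710,420),.03),("wide",(378,255),0),("tape",(320,190),.01),("cleaner",(757,290),.114)]: print(k,pix(s,f(*p),z))
print("side")
for k,p,z in[("cup",(492,78),.034),("cantop",(317,315),.07),("pin",(238,468),.055),("rest",(90,398),.03),("wide",(515,205),0)]: print(k,pix(d,g(*p),z))
w=read_camera("wrist"); st=readout.read_state()
T=R.from_rotvec(st["tcp_rot"]);print("tool axes",T.as_matrix().round(3).tolist())
print("cam in tool",T.inv().apply(np.array(w["origin"])-st["tool_pos"]),(T.inv()*att(w)).as_matrix().round(3).tolist())
```

```text
hub [ 0.3159 -0.3876  0.038 ]
cup [ 0.4947 -0.3989  0.034 ]
cantop [0.3973 0.1362 0.07  ]
canbot [0.4    0.1495 0.    ]
pin [0.3602 0.3088 0.055 ]
rest [0.5339 0.2678 0.03  ]
tube top [ 0.3571 -0.5196  0.106 ]
slides [ 0.4087 -0.5938  0.03  ]
wide [ 0.3796 -0.1957  0.    ]
tape [ 0.4001 -0.0618  0.01  ]
cleaner [ 0.4727 -0.5725  0.114 ]
side
cup [ 0.4908 -0.3903  0.034 ]
cantop [0.3983 0.1444 0.07  ]
pin [0.3613 0.3165 0.055 ]
rest [0.531  0.2788 0.03  ]
wide [ 0.3726 -0.1973  0.    ]
tool axes [[0.954, 0.301, -0.0], [0.301, -0.954, 0.0], [-0.0, -0.0, -1.0]]
cam in tool [ 0.0663964  -0.00093981 -0.12527371] [[0.001, -0.964, -0.265], [1.0, 0.001, 0.0], [-0.0, -0.265, 0.964]]
```

>>> jog_arm(deltas=[0.291,-0.268,0,0,0,17.5,1,0.291,-0.268,0,0,0,17.5,1,0.291,-0.268,0,0,0,17.5,1,0.291,-0.268,0,0,0,17.5,1,0.291,-0.268,0,0,0,17.5,1,0.291,-0.268,0,0,0,17.5,1,0.291,-0.268,0,0,0,17.5,1,0.291,-0.268,0,0,0,17.5,1], squeeze=40)

```text
time: 1.2
tool_pos: [0.4008, -0.2985, 0.2487]
tcp_rot: [3.141, 0.001, 0.002]
wrist_force: [1.3, -1.0, 0.3]
width: 0.997
grip_force: 0.0
```

Run:
```python
from h import *
w=read_camera("wrist");cv2.imwrite("pics/w1.png",w["color"])
for P in([.317,-.388,.038],[.493,-.395,.034]):print(proj(w,P))
```

```text
[361.2 261.5]
[379.2  94.5]
```

View pics/w1.png

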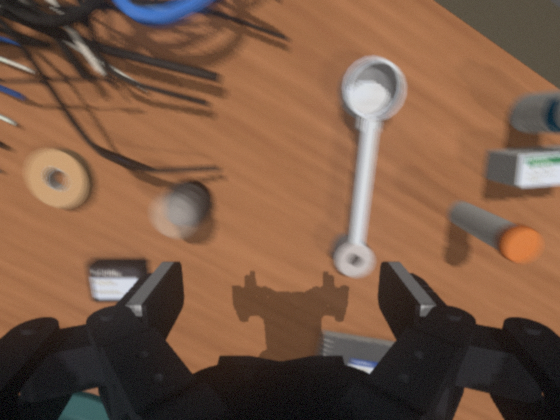

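>>> jog_arm(deltas=[0,-0.4,0,0,0,0,1,0,-0.4,0,0,0,0,1,0,-0.4,0,0,0,0,1,0,-0.4,0,0,0,0,1,0,-0.4,0,0,0,0,1,0,-0.4,0,0,0,0,1,0,-0.4,0,0,0,0,1,0,-0.4,0,0,0,0,1])

```text
time: 2.05
tool_pos: [0.3996, 0.1013, 0.2489]
tcp_rot: [-3.141, -0.0, -0.003]
wrist_force: [0.9, -0.1, -0.6]
width: 1.001
grip_force: 0.0
```

In the wrist view the cup rim centre is at (375,88) and the hub's top hole at (354,259). Next I look at the can and fixture.

Run:
```python
from h import *
w=read_camera("wrist");cv2.imwrite("pics/w2.png",w["color"])
w1=dict(w);w1["origin"]=np.array(w["origin"])+np.array([.4008,-.2985,.2487])-readout.read_state()["tool_pos"]
for p,z in(((375,88),.034),((354,259),.038)):print(pix(w1,p,z))
for P in([.398,.143,.07],[.361,.313,.055],[.532,.273,.03]):print(proj(w,P))
```

```text
[ 0.4997 -0.3977  0.034 ]
[ 0.3209 -0.3871  0.038 ]
[237.3 195.7]
[ 74.8 227.6]
[102.9  50.6]
```

View pics/w2.png

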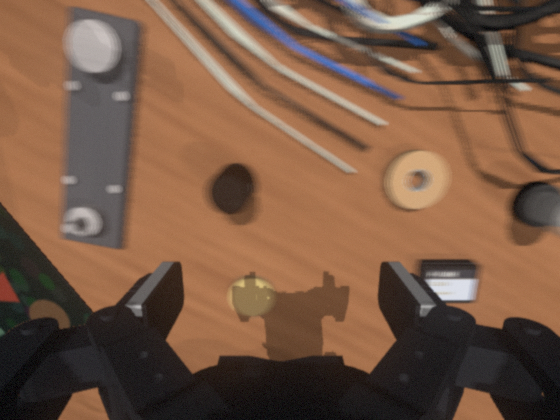

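The wrist view shows the slim can's outline centred near (232,189), the pin near (80,222) and the rest near (93,46). I'll fit the can's silhouette.

Run:
```python
from h import *
from scipy.optimize import minimize
w=read_camera("wrist");g=w["color"].max(2)
a=np.linspace(0,6.283,40)
def fit(mask,rings,x0,off):
    yy,xx=mask
    def hull(x):
        P=np.array([[x[0]+r*np.cos(t),x[1]+r*np.sin(t),z] for r,z in rings for t in a])
        v=att(w).inv().apply(P-w["origin"]);uv=np.c_[w["cx"]+w["fx"]*v[:,0]/v[:,2],w["cy"]+w["fy"]*v[:,1]/v[:,2]]
        im=np.zeros(g.shape,np.uint8);cv2.fillConvexPoly(im,cv2.convexHull((uv*16).astype(np.int32)),255,shift=4,lineType=cv2.LINE_AA);return im/255.
    M=np.zeros(g.shape);M[yy,xx]=1
    r=minimize(lambda x:abs(hull(x)-M).sum(),x0,method="Nelder-Mead",options=dict(initial_simplex=np.array(x0)+[[0,0],[.01,0],[0,.01]]))
    print(r.x.round(4),r.fun,M.sum(),hull(r.x).sum())
def comp(m,seed):
    n,l=cv2.connectedComponents(m.astype(np.uint8));return np.where(l==l[seed[1],seed[0]])
fit(comp(g<70,(232,189)),[(.023,0),(.023,.018),(.0215,.018),(.0215,.07)],[.398,.143],0)
mn=w["color"].min(2)
fit(comp(mn>120,(93,46)),[(.024,.012),(.024,.03)],[.532,.273],0)
for u in(72,79,86):print(w["color"][208:238:2,u].max(1))
print(g[222,60:106:2]); print([pix(w,(x,222),z) for x,z in((79,.055),(83,.03))])
```

```text
[0.402  0.1441] 437.4705882352942 1676.0 2112.5529411764705
[0.5358 0.2774] 567.1137254901961 2079.0 2645.7607843137253
[163 162 165 165 170 171 171 171 171 171 166 172 177 176 178]
[105 105 106 105 105 108 106 131 167 170 143 107 102 102 106]
[172 184 185 185 186 159 111 151 178 187 181 144 106 102 103]
[168 170 173 172 175 174 171 157 111 112 152 177 175 151 107  89  89  85
  80  76  88 158 196]
[array([0.3647, 0.3173, 0.055 ]), array([0.3569, 0.3291, 0.03  ])]
```

>>> jog_arm(deltas=[0,-0.042,0.08,0,0,0,1,0,-0.042,0.08,0,0,0,1,0,-0.042,0.08,0,0,0,1,0,-0.042,0.08,0,0,0,1,0,-0.042,0.08,0,0,0,1])

```text
time: 2.65
tool_pos: [0.4014, 0.1408, 0.1701]
tcp_rot: [-3.141, 0.001, -0.004]
wrist_force: [-0.1, 0.2, 1.2]
width: 1.0
grip_force: 0.0
```

Run:
```python
from h import *
w=read_camera("wrist");print(readout.read_state()["tool_pos"])
im=w["color"].copy()
a=np.linspace(0,6.283,40)
for r,z,c in((.0215,.07,(0,255,0)),(.023,0,(0,0,255))):
    for t in a: 
        p=proj(w,[.4+r*np.cos(t),.144+r*np.sin(t),z]);cv2.circle(im,tuple(int(round(v)) for v in p),0,c,-1)
cv2.imwrite("pics/w3.png",cv2.resize(im[60:320,0:400],None,fx=2,fy=2,interpolation=0))
```

```text
[0.40162292 0.14084566 0.17042944]
```

View pics/w3.png

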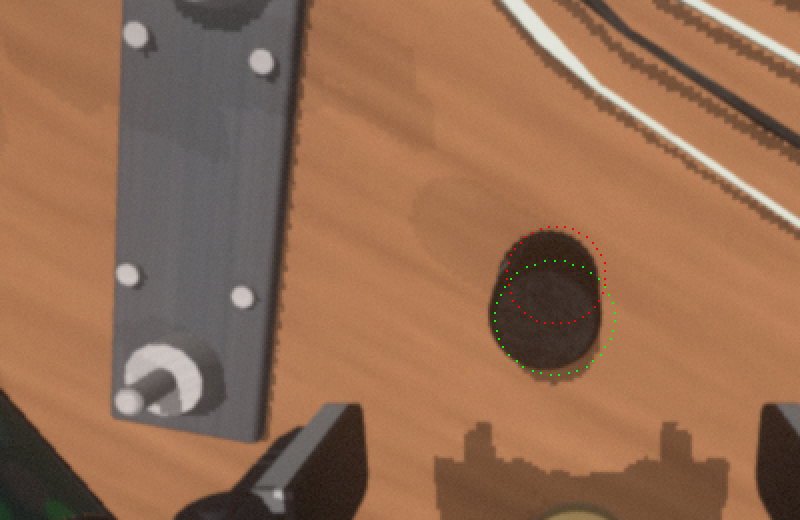

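>>> jog_arm(deltas=[-0.002,-0.006,0.04,0,0,0,1,-0.002,-0.006,0.08,0,0,0,1,-0.002,-0.006,0.1,0,0,0,1,-0.002,-0.006,0.114,0,0,0,1,-0.002,-0.006,0.114,0,0,0,1])

```text
time: 3.2
tool_pos: [0.3976, 0.1465, 0.0539]
tcp_rot: [3.141, -0.002, -0.002]
wrist_force: [-0.8, -0.2, -0.7]
width: 0.994
grip_force: 0.0
```

>>> jog_arm(deltas=[0,0,0,0,0,0,-0.3,0,0,0,0,0,0,-0.3,0,0,0,0,0,0,-0.5,0,0,0,0,0,0,-0.5,0,0,0,0,0,0,-0.5,0,0,0,0,0,0,-0.5,0,0,0,0,0,0,-0.5,0,0,0,0,0,0,-0.5], squeeze=40)

```text
time: 4.0
tool_pos: [0.3993, 0.1477, 0.056]
tcp_rot: [-3.141, -0.001, -0.004]
wrist_force: [-1.4, -2.0, 6.5]
width: 0.479
grip_force: 40.3
```

>>> jog_arm(deltas=[0,0,-0.04,0,0,0,-0.5,0,0,-0.09,0,0,0,-0.5,0,0,-0.14,0,0,0,-0.5,0,0,-0.19,0,0,0,-0.5,0.008,0.045,-0.19,0,0,0,-0.5,0.016,0.09,-0.19,0,0,0,-0.5,0.024,0.135,-0.19,0,0,0,-0.5,0.032,0.18,-0.19,0,0,0,-0.5])

```text
time: 4.8
tool_pos: [0.4297, -0.0339, 0.2449]
tcp_rot: [3.142, 0.002, 0.002]
wrist_force: [1.2, 0.0, -2.3]
width: 0.48
grip_force: 42.3
```

>>> jog_arm(deltas=[0.008,0.045,0,0,0,0,-0.5,0.016,0.09,0,0,0,0,-0.5,0.024,0.135,0,0,0,0,-0.5,0.032,0.18,0,0,0,0,-0.5,0.04,0.225,0,0,0,0,-0.5,0.048,0.27,0,0,0,0,-0.5,0.056,0.315,0,0,0,0,-0.5,0.066,0.362,0,0,0,0,-0.5])

```text
time: 5.6
tool_pos: [0.4957, -0.396, 0.2442]
tcp_rot: [-3.141, -0.0, 0.0]
wrist_force: [1.6, 0.5, -2.0]
width: 0.483
grip_force: 42.3
```

>>> jog_arm(deltas=[0,0,0.06,0,0,0,-0.5,0,0,0.11,0,0,0,-0.5,0,0,0.13,0,0,0,-0.5,0,0,0.13,0,0,0,-0.5,0,0,0.13,0,0,0,-0.5])

```text
time: 6.1
tool_pos: [0.4959, -0.3943, 0.1143]
tcp_rot: [-3.141, -0.001, 0.001]
wrist_force: [1.1, -0.6, -1.4]
width: 0.478
grip_force: 42.4
```

Run:
```python
from h import *
st=readout.read_state();print(st["tool_pos"],st["tcp_rot"],st["width"])
w=read_camera("wrist");s=read_camera("scene");np.save("pics/w4.npy",w,allow_pickle=True)
a=w["color"][40:420,100:460]
p=proj(s,st["tool_pos"]).astype(int);print(p)
b=cv2.resize(s["color"][p[1]-45:p[1]+50,p[0]-60:p[0]+60],None,fx=3.4,fy=3.4,interpolation=2)
H=600;o=np.zeros((570,800,3),np.uint8)
A=cv2.resize(a,None,fx=1.2,fy=1.2,interpolation=0)
o[:A.shape[0],:A.shape[1]]=A
bb=b[:, :800-A.shape[1]];o[:bb.shape[0],A.shape[1]:A.shape[1]+bb.shape[1]]=bb
cv2.imwrite("pics/c4.png",o)
```

```text
[ 0.49588858 -0.39425767  0.11426328] [-3.14081998e+00 -7.49491166e-04  1.43168450e-03] 0.47772401644651313
[342 221]
```

View pics/c4.png

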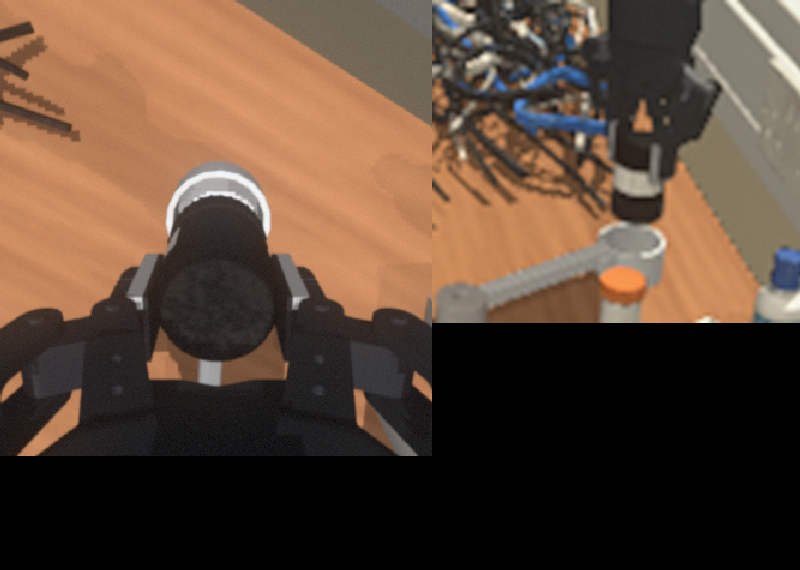

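Above the cup: the rim's outer edges are at u=166/270 (centre 218), the can's top is centred at u=217.5, and the foot's far edge is at v≈197. So sideways alignment is good. Next I check the fore-aft offset from the column profile.

Run:
```python
from h import *
w=np.load("pics/w4.npy",allow_pickle=True).item();g=w["color"].min(2).astype(int)
for u in(270,281,292):print(u,list(zip(range(170,216),g[170:216,u])) if u==281 else g[170:216,u].tolist())
for v in(210,215,220,225,230):print(v,g[v,232:332].tolist()) if v in(215,) else None
z0=.1143-.056
for v,z,r,n in((181,.034,.029,"rim out"),(185,.034,.025,"rim in"),(204,z0,.023,"foot"),):
  print(n,pix(w,(281.3,v),z)-[r,0,0], "per px",pix(w,(281.3,v-1),z)[0]-pix(w,(281.3,v),z)[0])
print("top near edge",pix(w,(281.3,340),z0+.07)+[.0215,0,0],"top centre y",pix(w,(281.2,300),z0+.07))
```

```text
270 [94, 92, 93, 96, 99, 116, 134, 137, 139, 140, 146, 146, 164, 211, 238, 242, 238, 230, 214, 182, 169, 169, 169, 171, 172, 171, 170, 169, 170, 177, 184, 202, 220, 190, 107, 56, 54, 53, 53, 49, 60, 58, 58, 54, 51, 50]
281 [(170, np.int64(89)), (171, np.int64(93)), (172, np.int64(98)), (173, np.int64(106)), (174, np.int64(128)), (175, np.int64(137)), (176, np.int64(141)), (177, np.int64(141)), (178, np.int64(143)), (179, np.int64(144)), (180, np.int64(146)), (181, np.int64(176)), (182, np.int64(225)), (183, np.int64(240)), (184, np.int64(243)), (185, np.int64(243)), (186, np.int64(237)), (187, np.int64(215)), (188, np.int64(180)), (189, np.int64(171)), (190, np.int64(172)), (191, np.int64(171)), (192, np.int64(170)), (193, np.int64(169)), (194, np.int64(169)), (195, np.int64(171)), (196, np.int64(172)), (197, np.int64(174)), (198, np.int64(182)), (199, np.int64(218)), (200, np.int64(236)), (201, np.int64(226)), (202, np.int64(155)), (203, np.int64(77)), (204, np.int64(56)), (205, np.int64(59)), (206, np.int64(54)), (207, np.int64(56)), (208, np.int64(53)), (209, np.int64(53)), (210, 
[... 340 characters left out ...]
215 [94, 93, 93, 92, 90, 92, 134, 206, 233, 238, 235, 224, 175, 109, 86, 90, 120, 153, 156, 126, 80, 52, 48, 47, 48, 53, 53, 56, 54, 54, 58, 49, 51, 52, 48, 47, 48, 49, 50, 50, 53, 48, 46, 49, 48, 51, 49, 54, 53, 47, 46, 48, 53, 49, 49, 52, 49, 50, 50, 52, 49, 52, 50, 54, 54, 55, 55, 56, 57, 56, 59, 56, 54, 51, 45, 53, 59, 96, 131, 136, 140, 146, 126, 104, 104, 130, 189, 230, 241, 242, 241, 230, 177, 123, 101, 101, 99, 99, 100, 101]
rim out [ 0.4965 -0.3941  0.034 ] per px 0.0007000000000000339
rim in [ 0.498  -0.3941  0.034 ] per px 0.0005999999999999339
foot [ 0.4936 -0.3941  0.0583] per px 0.0006000000000000449
top near edge [ 0.5001 -0.394   0.1283] top centre y [ 0.4964 -0.3939  0.1283]
```

Cup at x≈.4963, can at ≈.4955–.4966: within the 2 mm clearance. I'm inserting slowly while watching the force.

>>> jog_arm(deltas=[0,0,0.01,0,0,0,-0.5,0,0,0.02,0,0,0,-0.5,0,0,0.024,0,0,0,-0.5,0,0,0.028,0,0,0,-0.5,0,0,0.031,0,0,0,-0.5,0,0,0.034,0,0,0,-0.5], squeeze=25)

```text
time: 6.8
tool_pos: [0.4961, -0.3945, 0.08]
tcp_rot: [-3.142, -0.001, 0.0]
wrist_force: [0.2, -0.1, -2.3]
width: 0.478
grip_force: 42.4
```

>>> jog_arm(deltas=[0,0,0.005,0,0,0,-0.5,0,0,0.01,0,0,0,-0.5,0,0,0.014,0,0,0,-0.5,0,0,0.017,0,0,0,-0.5,0,0,0.0185,0,0,0,-0.5,0,0,0.0185,0,0,0,-0.5])

```text
time: 7.4
tool_pos: [0.4959, -0.3943, 0.0614]
tcp_rot: [-3.141, -0.001, 0.001]
wrist_force: [0.1, -0.3, -2.8]
width: 0.479
grip_force: 42.4
```

>>> jog_arm(deltas=[0,0,0.001,0,0,0,-0.5,0,0,0.0015,0,0,0,-0.5,0,0,0.0015,0,0,0,-0.5])

```text
time: 7.7
tool_pos: [0.4961, -0.3945, 0.0604]
tcp_rot: [3.141, 0.001, 0.0]
wrist_force: [-0.3, 0.3, -2.0]
width: 0.477
grip_force: 42.4
```

>>> jog_arm(deltas=[0,0,0.0005,0,0,0,-0.5,0,0,0.001,0,0,0,-0.5,0,0,0.001,0,0,0,-0.5])

```text
time: 8.0
tool_pos: [0.4962, -0.3946, 0.0601]
tcp_rot: [3.141, 0.001, 0.0]
wrist_force: [-2.2, 1.8, 4.0]
width: 0.479
grip_force: 43.0
```

Contact on the floor (+6 N), seated. Releasing.

>>> jog_arm(deltas=[0,0,0,0,0,0,0.1,0,0,0,0,0,0,0.3,0,0,0,0,0,0,0.5,0,0,0,0,0,0,0.6,0,0,0,0,0,0,0.6,0,0,0,0,0,0,0.6,0,0,0,0,0,0,0.6])

```text
time: 8.7
tool_pos: [0.4961, -0.3945, 0.0592]
tcp_rot: [3.142, 0.001, -0.0]
wrist_force: [-0.4, -0.5, -0.3]
width: 0.797
grip_force: 0.0
```

>>> jog_arm(deltas=[0,0,-0.03,0,0,0,0.6,0,0,-0.07,0,0,0,0.6,0,0,-0.11,0,0,0,0.6,-0.065,0,-0.12,0,0,2,0.6,-0.065,0,-0.12,0,0,2,0.6,-0.065,0,-0.12,0,0,2,0.6,-0.065,0,-0.12,0,0,2,0.6])

```text
time: 9.4
tool_pos: [0.4309, -0.3943, 0.1788]
tcp_rot: [-3.141, 0.056, -0.0]
wrist_force: [-0.1, -0.3, 0.2]
width: 0.796
grip_force: 0.0
```

Run:
```python
from h import *
st=readout.read_state();print(st["tool_pos"],st["tcp_rot"],st["width"])
w=read_camera("wrist");np.save("pics/w5.npy",w,allow_pickle=True)
s=read_camera("side");S=cv2.resize(s["color"][165:215,270:340],None,fx=3,fy=3,interpolation=2)
o=np.zeros((580,770,3),np.uint8);o[:420,:560]=w["color"];o[:150,560:770]=S
s=read_camera("scene");S=cv2.resize(s["color"][215:285,265:370],None,fx=2,fy=2,interpolation=2);o[150:290,560:770]=S
cv2.imwrite("pics/c5.png",o)
```

```text
[ 0.43090622 -0.39433542  0.17875116] [-3.14053454e+00  5.55564548e-02 -3.45317280e-04] 0.795840134925422
```

View pics/c5.png

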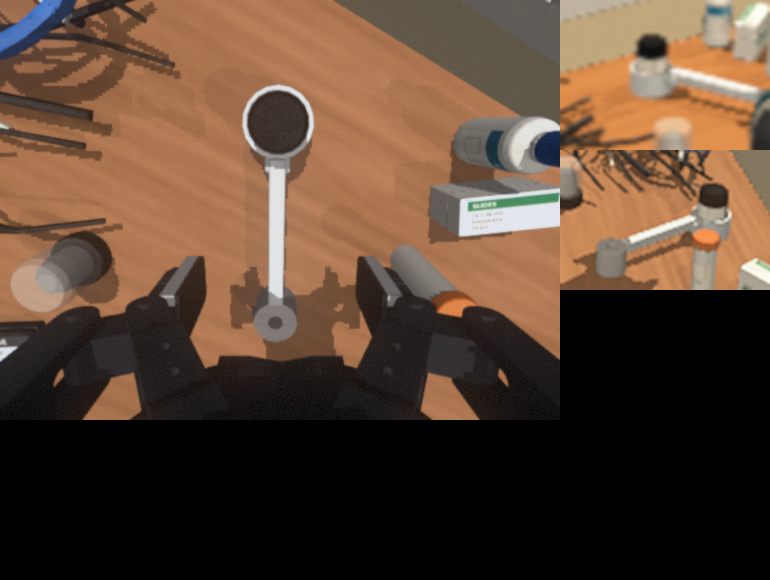

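The can stands in the cup, centred. Rim centre is at (278,122), hub top hole at (275,323).

Run:
```python
from h import *
w=np.load("pics/w5.npy",allow_pickle=True).item();g=w["color"].min(2).astype(int)
st=readout.read_state();T=R.from_rotvec(st["tcp_rot"])
c=pix(w,(278,122),.034);h=pix(w,(275,323),.038)
print(c,h,np.linalg.norm((c-h)[:2]),np.degrees(np.arctan2(*(c-h)[1::-1])))
b=h+(c-h)*115/180;b[2]=.03
print("balance",b,"tool delta",T.inv().apply(b-st["tool_pos"]),T.as_matrix()[:,0])
m=[]
for v in(170,200,230,260):
    x=np.where(g[v,255:300]>150)[0]+255;p=pix(w,(x.mean(),v),.038);m.append(p);print(v,x.min(),x.max(),p)
m=np.array(m);print(np.degrees(np.polyfit(m[:,0],m[:,1],1)[0]), np.polyval(np.polyfit(m[:,0],m[:,1],1),b[0]))
```

```text
[ 0.4968 -0.394   0.034 ] [ 0.3164 -0.3846  0.038 ] 0.18064473421608504 -2.98278098870628
balance [ 0.43165556 -0.39060556  0.03      ] tool delta [ 3.52856665e-05 -3.45430665e-03  1.48324782e-01] [ 9.99420282e-01 -3.40400397e-02 -6.12104420e-04]
170 266 289 [ 0.4591 -0.3919  0.038 ]
200 269 284 [ 0.434  -0.3905  0.038 ]
230 269 283 [ 0.4076 -0.389   0.038 ]
260 269 283 [ 0.3798 -0.388   0.038 ]
-2.8555684073247587 -0.3904246721738174
```

>>> jog_arm(deltas=[0,-0.0035,0.04,0,0,1,0.6,0,-0.0035,0.08,0,0,1,0.6,0,-0.0035,0.115,0,0,1,0.6,0,-0.0035,0.135,0,0,1,0.6,0,-0.0035,0.149,0,0,1,0.6,0,-0.0035,0.149,0,0,1,0.6])

```text
time: 10.15
tool_pos: [0.4303, -0.3895, 0.0275]
tcp_rot: [-3.137, 0.081, 0.006]
wrist_force: [0.2, -0.2, -0.3]
width: 0.8
grip_force: 0.0
```

>>> jog_arm(deltas=[0,0,0,0,0,0,0,0,0,0,0,0,0,-0.3,0,0,0,0,0,0,-0.6,0,0,0,0,0,0,-1,0,0,0,0,0,0,-1,0,0,0,0,0,0,-1,0,0,0,0,0,0,-1,0,0,0,0,0,0,-1], squeeze=80)

```text
time: 10.95
tool_pos: [0.432, -0.3918, 0.0319]
tcp_rot: [3.139, -0.082, 0.003]
wrist_force: [-0.2, 1.4, 6.5]
width: 0.145
grip_force: 80.2
```

>>> jog_arm(deltas=[0,0,-0.01,0,0,0,-1,0,0,-0.02,0,0,0,-1,0,0,-0.03,0,0,0,-1,0,0,-0.045,0,0,0,-1,0,0,-0.06,0,0,0,-1,0,0,-0.06,0,0,0,-1,0,0,-0.06,0,0,0,-1,0,0,-0.06,0,0,0,-1])

```text
time: 11.75
tool_pos: [0.4307, -0.3906, 0.0898]
tcp_rot: [-3.14, 0.082, 0.001]
wrist_force: [-0.3, 1.0, -5.5]
width: 0.145
grip_force: 78.8
```

Run:
```python
from h import *
st=readout.read_state();print(st["tool_pos"],st["tcp_rot"],st["wrist_force"],st["torque"])
w=read_camera("wrist");np.save("pics/w6.npy",w,allow_pickle=True)
s=read_camera("scene");np.save("pics/s6.npy",s,allow_pickle=True)
g=w["color"].min(2).astype(int)
print(g[330:420:3,278].tolist())
```

```text
[ 0.43074932 -0.39058326  0.08980917] [-3.13979691e+00  8.16723286e-02  1.21420785e-03] [-0.30041698  1.03898284 -5.46305785] [ 0.00893597  0.01921941 -0.0239022 ]
[174, 172, 172, 170, 171, 173, 173, 169, 168, 174, 149, 39, 36, 36, 33, 24, 30, 31, 28, 33, 27, 29, 17, 25, 25, 22, 22, 22, 19, 24]
```

>>> jog_arm(deltas=[0,0,-0.02,0,0,0,-1,0,0,-0.05,0,0,0,-1,0,0,-0.08,0,0,0,-1,0,-0.01,-0.1,0,0,0,-1,0,-0.03,-0.11,0,0,0,-1,0,-0.06,-0.11,0,0,0,-1,-0.001,-0.095,-0.11,0,0,0,-1,-0.002,-0.13,-0.11,0,0,0,-1])

```text
time: 12.65
tool_pos: [0.4354, -0.2598, 0.1995]
tcp_rot: [-3.14, 0.083, 0.002]
wrist_force: [0.2, 0.3, -5.3]
width: 0.145
grip_force: 78.7
```

>>> jog_arm(deltas=[0,-0.035,0,0,0,0,-1,-0.001,-0.07,0,0,0,0,-1,-0.001,-0.105,0,0,0,0,-1,-0.002,-0.14,0,0,0,0,-1,-0.002,-0.175,0,0,0,0,-1,-0.003,-0.21,0,0,0,0,-1,-0.003,-0.24,0,0,0,0,-1,-0.003,-0.26,0,0,0,0,-1])

```text
time: 13.45
tool_pos: [0.4457, 0.0007, 0.1996]
tcp_rot: [-3.14, 0.079, 0.002]
wrist_force: [-0.2, -0.4, -5.5]
width: 0.142
grip_force: 78.8
```

>>> jog_arm(deltas=[0,-0.02,0,0,0,1,-1,-0.001,-0.05,0,0,0,3,-1,-0.001,-0.08,0,0,0,5,-1,-0.002,-0.1,0,0,0,7,-1,-0.002,-0.12,0,0,0,9,-1,-0.002,-0.13,0,0,0,10,-1,-0.002,-0.13,0,0,0,10,-1,-0.002,-0.13,0,0,0,10,-1])

```text
time: 14.25
tool_pos: [0.4507, 0.1284, 0.1997]
tcp_rot: [3.121, -0.353, -0.002]
wrist_force: [-1.8, 0.2, -4.8]
width: 0.144
grip_force: 78.8
```

Run:
```python
from h import *
st=readout.read_state();print(st["tool_pos"],st["tcp_rot"],st["wrist_force"],st["torque"])
w=read_camera("wrist");np.save("pics/w7.npy",w,allow_pickle=True)
s=read_camera("side");np.save("pics/s7.npy",s,allow_pickle=True)
w["color"]
p=proj(s,st["tool_pos"]).astype(int);print(p,proj(w,[.361,.314,.055]),proj(w,[.532,.276,.03]))
S=cv2.resize(s["color"][max(p[1]-70,0):p[1]+130,p[0]-100:p[0]+100],(240,240))
o=np.zeros((420,800,3),np.uint8);o[:,:560]=w["color"];o[:240,560:]=S
cv2.imwrite("pics/c7.png",o)
```

```text
[0.45070461 0.12840433 0.19965099] [ 3.12076535e+00 -3.53070847e-01 -1.90965890e-03] [-1.77657847  0.22986603 -4.84598833] [0.03664555 0.04701974 0.00894264]
[235 209] [112.  333.2] [ 97.8 144.4]
```

View pics/c7.png

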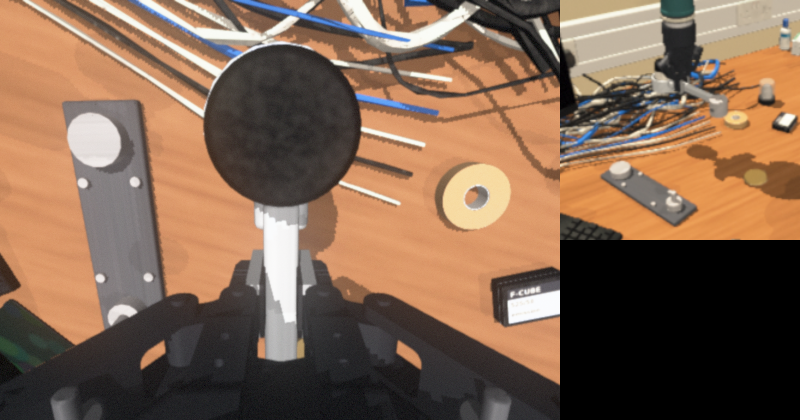

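The carrier hangs level. The rest top is at (94,140) in the wrist picture, and the pin is partly hidden near (122,315). Combining the estimates.

Run:
```python
from h import *
w=np.load("pics/w7.npy",allow_pickle=True).item();st=readout.read_state();T=R.from_rotvec(st["tcp_rot"])
g=w["color"].min(2);n,l,sta,cen=cv2.connectedComponentsWithStats((g>140).astype(np.uint8));k=l[140,94];print(sta[k],cen[k])
r=pix(w,(94,139),.03);print("rest w7",r)
# pin from w3
ct=T.inv().apply(np.array(w["origin"])-st["tool_pos"]);cr=T.inv()*att(w)
T3=R.from_rotvec([-3.141,.001,-.004]);w3=dict(w);w3["origin"]=np.array([.4016,.1408,.1704])+T3.apply(ct);w3["attitude"]=(T3*cr).as_rotvec()
p=pix(w3,(63.5,261),.055);print("pin w3",p)
sc3=[(135,34),(261,61),(127,275),(242,297)];P=[pix(w3,(x/2,60+y/2),.014) for x,y in sc3];print("screws",P,np.mean(P,0))
S7=[pix(w,q,.014) for q in((83,183),(135,182),(100,278),(148,277))];print("screws7",np.mean(S7,0),S7)
s=np.load("pics/s7.npy",allow_pickle=True).item();
print("side pin/rest",pix(s,(228,298.7),.055),pix(s,(185.7,278.7),.03))
print(np.linalg.norm((r-p)[:2]),np.degrees(np.arctan2(*(r-p)[1::-1])),"tool yaw",np.degrees(np.arctan2(T.as_matrix()[1,0],T.as_matrix()[0,0])))
```

```text
[  67  112   54   56 2366] [ 93.45731192 139.3956044 ]
rest w7 [0.5372 0.2775 0.03  ]
pin w3 [0.3603 0.3142 0.055 ]
screws [array([0.502 , 0.3128, 0.014 ]), array([0.4918, 0.2634, 0.014 ]), array([0.4028, 0.3331, 0.014 ]), array([0.3928, 0.2837, 0.014 ])] [0.44735 0.29825 0.014  ]
screws7 [0.447425 0.297825 0.014   ] [array([0.5017, 0.312 , 0.014 ]), array([0.4915, 0.2629, 0.014 ]), array([0.4033, 0.3328, 0.014 ]), array([0.3932, 0.2836, 0.014 ])]
side pin/rest [0.3613 0.3164 0.055 ] [0.5311 0.2788 0.03  ]
0.18066682041813875 -11.720424956295581 tool yaw -12.990719366284024
```

>>> jog_arm(deltas=[-0.001,-0.015,0,0,0,0,-1,-0.004,-0.045,0,0,0,-0.5,-1,-0.007,-0.08,0,0,0,-1,-1,-0.01,-0.115,0,0,0,-1.3,-1,-0.013,-0.145,0,0,0,-1.3,-1,-0.0148,-0.1634,0,0,0,-1.3,-1,-0.0148,-0.1634,0,0,0,-1.3,-1,-0.0148,-0.1634,0,0,0,-1.3,-1])

```text
time: 15.15
tool_pos: [0.4733, 0.291, 0.1999]
tcp_rot: [3.124, -0.318, -0.001]
wrist_force: [-1.3, -0.7, -5.1]
width: 0.146
grip_force: 78.9
```

>>> jog_arm(deltas=[0,0,0.01,0,0,0,-1,0,0,0.025,0,0,0,-1,0,0,0.04,0,0,0,-1,0,0,0.055,0,0,0,-1,0,0,0.068,0,0,0,-1,0,0,0.078,0,0,0,-1,0,0,0.084,0,0,0,-1,0,0,0.084,0,0,0,-1])

```text
time: 15.95
tool_pos: [0.4729, 0.2909, 0.115]
tcp_rot: [3.124, -0.319, -0.003]
wrist_force: [-0.8, 0.6, -5.5]
width: 0.146
grip_force: 78.9
```

Run:
```python
from h import *
st=readout.read_state();T=R.from_rotvec(st["tcp_rot"]).as_matrix();print(st["tool_pos"],np.degrees(np.arctan2(T[1,0],T[0,0])),st["wrist_force"],st["torque"],st["grip_force"])
s=read_camera("side");c=s["color"].min(2).astype(int)
a=np.array([np.cos(np.radians(-11.7)),np.sin(np.radians(-11.7)),0]);b=st["tool_pos"]-[0,0,.0315]
for n,o in(("hub top",-a*.115+[0,0,.038]),("cup rim",a*.065+[0,0,.034]),("can top",a*.065+[0,0,.074])):
    p=proj(s,b+o);print(n,p)
h=proj(s,b-a*.115+[0,0,.038]).astype(int);k=proj(s,b+a*.065+[0,0,.034]).astype(int)
print(s["color"][h[1]-22:h[1]+34:2,h[0]].tolist());print("row",c[h[1]+10,h[0]-22:h[0]+24].tolist())
print(s["color"][k[1]-40:k[1]+26:2,k[0]].tolist());print("row",c[k[1]+10,k[0]-24:k[0]+26].tolist())
```

```text
[0.47285294 0.29087571 0.1150281 ] -11.67842265892466 [-0.77482941  0.63693445 -5.48558034] [-0.01491931  0.02344151 -0.01116924] 78.9485514163971
hub top [227.2 277.6]
cup rim [180.7 252.4]
can top [179. 240.]
[[66, 108, 162], [62, 114, 180], [91, 160, 236], [172, 212, 236], [93, 157, 229], [77, 139, 218], [82, 154, 234], [80, 148, 229], [83, 153, 233], [119, 153, 203], [135, 147, 159], [141, 153, 164], [139, 152, 162], [226, 238, 246], [197, 214, 226], [139, 152, 163], [140, 150, 163], [142, 154, 165], [140, 153, 164], [136, 149, 159], [106, 151, 218], [107, 135, 177], [129, 140, 151], [111, 119, 127], [126, 138, 147], [130, 141, 152], [200, 218, 228], [223, 234, 243]]
row [71, 69, 69, 69, 66, 63, 60, 61, 74, 83, 82, 84, 83, 83, 85, 94, 104, 109, 123, 131, 134, 135, 140, 142, 143, 142, 142, 136, 133, 128, 122, 109, 93, 82, 82, 83, 85, 85, 86, 86, 85, 85, 84, 84, 83, 83]
[[116, 130, 139], [123, 132, 139], [56, 56, 58], [44, 44, 44], [39, 38, 39], [41, 39, 41], [40, 40, 39], [40, 39, 40], [40, 38, 38], [40, 40, 40], [45, 47, 48], [64, 70, 74], [45, 48, 49], [56, 58, 59], [105, 108, 114], [128, 133, 138], [98, 102, 107], [72, 76, 78], [58, 61, 61], [40, 39, 41], [38, 38, 37], [37, 37, 39], [118, 134, 145], [215, 228, 236], [182, 194, 201], [176, 189, 194], [171, 183, 190], [171, 182, 188], [169, 182, 189], [102, 132, 170], [85, 154, 232], [136, 183, 237], [223, 236, 245]]
row [90, 82, 83, 86, 94, 95, 95, 103, 112, 116, 103, 94, 97, 129, 160, 179, 171, 160, 162, 162, 164, 167, 171, 175, 176, 174, 173, 170, 170, 160, 152, 150, 145, 116, 61, 39, 36, 38, 59, 101, 125, 122, 153, 191, 203, 194, 171, 147, 113, 79]
```

The measured hub and cup match the predicted level pose to within about 1 px, and the pin lines up below. The arm is still, so I'm handing in.

```bash
python3 -c "
from workcell import finish_job;print(finish_job())"
```

```text
the job is handed in; nothing more can be done
None
```

I handed the job in at about 16 s with the slim can home in the cup and the carrier gripped at its loaded balance point, held level about 3 cm above the pin with hub over pin and cup over rest by my camera measurements; no verdict was returned.

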